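# Seat a brittle glass scale on its dowel and stop

### The arm

A 7-joint arm with a two-finger parallel gripper is mounted at the origin on a cart in front of the work surface, level with it; the furniture and walls round the work are solid. World frame = base frame: x ahead of the robot, y to its left, z up, the work surface at z = 0. Lengths are in m, angles in rad, forces in N, time in s.
With the tool pointing down it reaches from about 0.35 to 0.9 m from the base axis. Payload 8.1 kg.
Tool frame: the origin (TCP) lies midway between the tips of the shut fingers; the grasp point (between the pads) lies arm.tcp_to_grasp behind it (arm.tcp_to_grasp is the distance from the TCP to the grasp point, in m); z points along the fingers, y is the line along which they close (so a half turn about z gives the same grasp; the last joint's range is limited). The gripper opens to 92 mm and grips with 3 to 60 N. Pads are 19 mm wide; open, the fingers measure 130 mm over their backs; the gripper's body (75 mm by 190 mm) begins 47 mm behind the grasp point.
Start: joints at [1.003, 0.434, 0.025, 1.573, -0.012, 1.134, -0.075], TCP at [0.28, -0.559, 0.227] pointing down, gripper open.
Joint ranges: [-2.62, 2.62], [-0.44, 2.09], [-1.27, 1.32], [0.08, 2.57], [-1.32, 4.46], [0.12, 2], [-2.74, 2.74]. Speed limits (rad/s): [2.22, 2.22, 3.01, 3.01, 3.14, 3.14, 3.14].

### API

Orientations are given as a rotation vector (axis times angle).
In Python, from cell import observe, get_image, arm gives the robot as it stands. The module is installed in compiled form; this text tells all that it offers.
- The arm moves only by the tool drive_tool, never from a script. Its argument "steps" is a list of rows, each a list of 5 numbers: the closure, from 0 (fully open) to 1 (shut), then the shift along the world's x, y, z in mm, then the turn about the world's z in rad. In form: [[hand, x, y, z, roll], ...]. A call has 1 to 20 rows; each row shifts and turns the commanded pose from where the row before left it; what a row does not reach is not made up. A row lasts 1/12 s, in which the tool goes at most 41.7 mm and 7.16 degrees, less where a joint would pass 70% of its speed; a pose out of reach is approached as far as the arm can. A call with a gripper value outside its range is refused whole. The fingers move at their own pace and stop on an object; "grip_force" is the grip in N (left out, the last holds). Time passes only in rows, so rows that do not move let the fingers close. It gives the time, the measured TCP pose, the force, the opening and the grip force at its end, in the units of the state.
- observe(): the state, without advancing time (a new reading comes with each control period).
- get_image(name): name is "side" or "top"; returns a dict with "image" (384x512x3 uint8, red, green, blue), "vfov" (degrees; the focal length in pixels is half the picture's height over the tangent of half this angle, whatever the lens; pixels are square), "cx", "cy" (the principal point, pixels), "xyz" and "attitude" of the camera in the world. Camera axes: x right, y down, z forward; pixel columns grow to the right and rows downward; lengths in m; the calibration is good to about 2 mm. A picture is of the moment at which its call begins. There is no depth.
- arm.sign_off(): hands the job in; it is judged then, once.
The state is a dict: "clock": time; "joints": joint angles; "dq": joint speeds; "joint_efforts": joint torques, N m; "position": TCP position; "ee_rot": TCP orientation; "force": force on the tool from outside, world axes, zero at the start; "ft_torque": the same for the moment, N m; "width": opening from 0.0 (shut) to 1.0 (fully open); "gripper_force": force on a finger pad.
Only numpy, scipy, OpenCV 4.12 (cv2) and the standard library are available. Lean on these libraries where they do the work, as an engineer would, in place of code of your own. Each camera call takes 0.05 s, during which the arm holds its last target. There are 200 camera calls.

### The job

Take the glass scale plate off its black foam rest and put it on the blue inspection fixture: flat on the two steel pads, with its hole dropped over the brass dowel, then nudge the end away from the hole sideways until its long edge touches the dark stop post, and let go. The glass is brittle: never squeeze or push it with more than 15 N, do not drop it or bang it down, and keep it roughly level. Leave the other things on the bench where they are.

Things in the scene. Friction and masses are not known exactly. Their poses are not given: they have to be found in the camera images.
- plate: Brittle glass scale in a bright aluminium mount: flat plate 96 mm long (its x), 50 mm wide (its y), 8 mm thick, about 0.12 kg, with a blue-grey window bearing fine black lines. Origin: centre of the underside; z up. A 13 mm round through hole lies 36 mm from the centre towards +x. Grip it across the 50 mm width at the middle.
- plate_hole (a point): Centre of the plate's hole, at the level of the plate's underside (plate frame: x +36 mm, y 0, z 0).
- plate_edge (a point): Point on the plate's long +y edge that has to touch the stop post, at mid thickness (plate frame: x -36 mm, y +25 mm, z +4 mm).
- foam_rest: Black foam bar 112 x 34 x 16 mm, fixed, on which the plate lies at the start; the plate's sides overhang it by about 8 mm each, so that fingers can reach 16 mm down beside it. Origin: centre of the underside; x along its length, roughly along the plate's x.
- fixture: Blue fixture, fixed: base 130 (its x) x 96 (its y) x 12 mm. On it two steel rest pads, 22 x 40 mm, centred at x +36 and -36 mm, y 0, tops 26 mm above the bench. Origin: centre of the base's underside. Seated, the plate's x and y axes lie along the fixture's, its underside at 26 mm; between the pads and beside them fingers can reach 12 mm below its underside.
- dowel_tip (a point): Top of the brass locating dowel on the +x rest pad (fixture frame: x +36, y 0, z 33 mm). Dowel 10 mm in diameter, 7 mm tall, its top 2.5 mm coned down to 5.6 mm diameter. It leaves the hole 1.5 mm play all round.
- dowel_foot (a point): Foot of the dowel, on its axis, level with the tops of the rest pads (fixture frame: x +36, y 0, z 26 mm).
- stop_face (a point): Point of the dark stop post that the plate's +y edge has to touch (fixture frame: x -36, y +25, z 30 mm). Post 8 mm diameter, centred 4 mm further to +y, top 38 mm above the bench. With the hole central on the dowel and the plate square, the edge just touches it: lay the plate with its -x end a few mm clear of the post, then push it to the fixture's +y (takes about 1 N).
- steel_beaker: Straight steel beaker, 70 mm diameter, 82 mm tall; bystander, to be left alone. Origin: centre of the underside.
- micrometer: Outside micrometer, 55 x 145 x 17 mm, lying near the robot; bystander, to be left alone. Origin: centre of the underside.
- calculator: Pocket calculator, 118 x 72 x 16 mm, at the back left; bystander, to be left alone. Origin: centre of the underside.
Not all that is in view belongs to the job. Of the things that look like the fixture, the largest one is meant.

How it is judged:
By the outcome, as a careful person would: the job done as asked, in the order asked, and still so for the second after the job is handed in, with the robot touching nothing.
It also fails if it takes over 58 s, if anything falls off the work surface, if the arm or the gripper's body presses on something with over 40 N, if the wrist force passes 120 N, or if a joint passes its speed limit or range.

## Working session

There is one attempt and no reset: what is moved stays moved. The work goes in short steps, Python scripts to look and compute and a tool call to move; the robot and the scene stay as the last step left them, time stands still between calls to the robot, and variables do not carry over. Pictures are saved under pics/ and viewed, at most 10 in all, crops included, and the job is handed in when it is done.

Besides the shell and the picture viewer there is one more tool, called as a command line: name --pt "numbers of a row" for each row, then --argument value for the rest. drive_tool: Moves the arm, as the interface text tells. Its arguments: {"type":"object","properties":{"steps":{"type":"array"},"grip_force":{"type":"number"}},"required":["steps"]}

```bash
mkdir -p pics
python3 - <<'E'
from cell import observe,get_image,arm
import cv2
print(observe()); print(arm.tcp_to_grasp)
for n in("top","side"):
    d=get_image(n); cv2.imwrite(f"pics/{n}0.png",d["image"][:,:,::-1]); print(n,{k:v for k,v in d.items() if k!="image"})
E
```

```text
{'clock': 0.0, 'joints': array([ 1.00340678,  0.43520427,  0.02495846,  1.57413056, -0.01160714,
        1.13399847, -0.07509056]), 'dq': array([ 0.00053024,  0.00160465, -0.00023584,  0.00018919,  0.0005017 ,
        0.00022634,  0.00074614]), 'joint_efforts': array([ 3.43617212e-04, -6.67854095e+01,  9.84562151e-01, -3.14461398e+01,
       -6.07211539e-02,  4.26500116e-02,  1.62053266e-04]), 'position': array([ 0.27986546, -0.55824417,  0.22594349]), 'ee_rot': array([-3.05568108e+00, -7.23109021e-01,  7.76143981e-04]), 'force': array([0.66817415, 0.33201693, 0.36347164]), 'ft_torque': array([-0.07587785,  0.03505335,  0.024467  ]), 'gripper_force': 0.0, 'width': 0.9953941600121099}
0.0188
top {'vfov': 46.70924734562554, 'cx': 253.94302235335397, 'cy': 187.75642793067854, 'xyz': array([ 0.42049304, -0.04557618,  1.47722245]), 'attitude': array([-2.23290683,  2.16676791, -0.06141697])}
side {'vfov': 53.57041939187923, 'cx': 249.0701272188579, 'cy': 195.1430600080352, 'xyz': array([-0.04348962,  0.40161143,  0.96483334]), 'attitude': array([-1.2133086 ,  2.47303139, -0.82805004])}
```

View pics/top0.png

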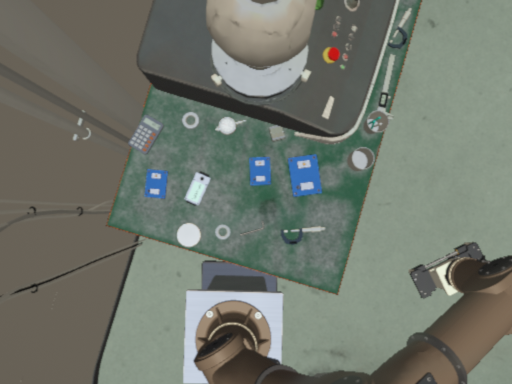

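View pics/side0.png

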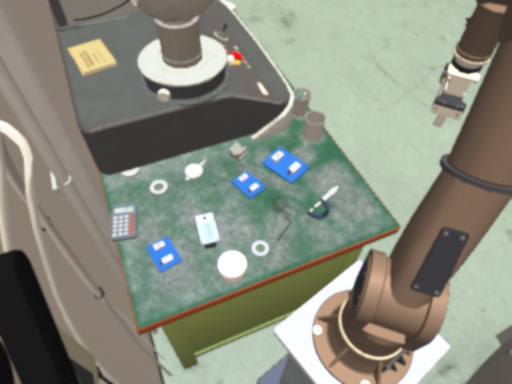

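Fixture candidates in the top view are blue blocks at (156,184), (260,171) and (305,175). The last is the largest, so it is the target. The only plate candidate is (197,189). I'll check both in close crops.

Run:
```python
import cv2,numpy as np
a=cv2.imread("pics/top0.png");b=cv2.imread("pics/side0.png")
z=lambda im,x,y,w,h,s:cv2.resize(im[y:y+h,x:x+w],None,fx=s,fy=s,interpolation=cv2.INTER_CUBIC)
A=np.hstack([z(a,175,160,50,50,8),z(a,280,150,50,50,8)])
B=np.hstack([z(b,185,200,50,50,6),np.zeros((300,20,3),np.uint8),z(b,258,140,60,50,6)])
cv2.imwrite("pics/c1.png",A);cv2.imwrite("pics/c2.png",B)
```

```text
(no output)
```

View pics/c1.png

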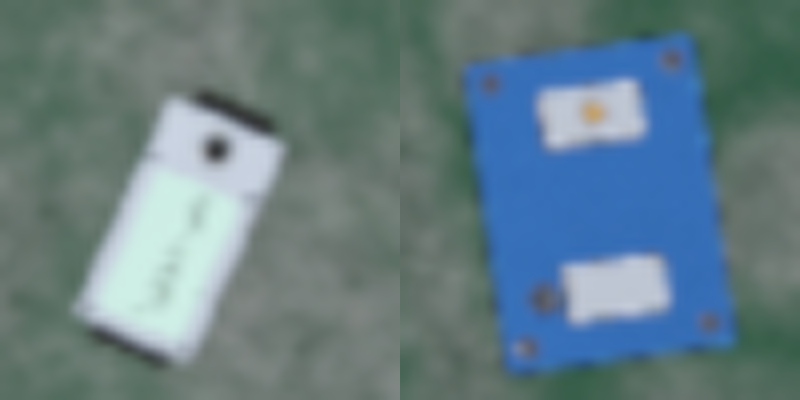

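View pics/c2.png

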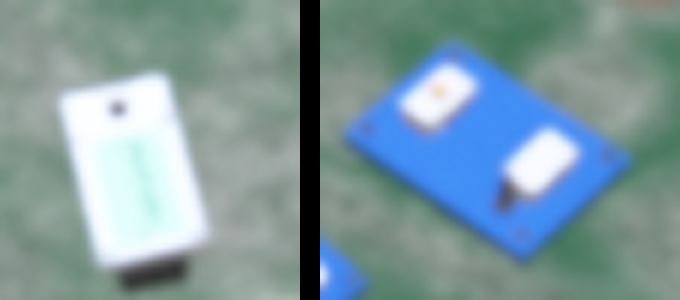

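Plate top view: hole end points up and slightly right, hole at about (202,178.5). Fixture: dowel at about (304,164) and stop post at about (298,187), which matches the described layout. Next I fit the poses by silhouette in both cameras.

```bash
cat > h.py <<'E'
import cv2,numpy as np
from cell import get_image,observe
from scipy.spatial.transform import Rotation as R
from scipy.optimize import minimize
def K(d):
    f=192/np.tan(np.radians(d["vfov"]/2)); return f,d["cx"],d["cy"],R.from_rotvec(d["attitude"]).as_matrix(),d["xyz"]
def proj(d,P):
    f,cx,cy,M,t=K(d); q=(np.atleast_2d(P)-t)@M; return np.c_[cx+f*q[:,0]/q[:,2],cy+f*q[:,1]/q[:,2]]
def ray(d,uv,z):
    f,cx,cy,M,t=K(d); v=M@np.array([(uv[0]-cx)/f,(uv[1]-cy)/f,1]); return t+v*(z-t[2])/v[2]
def box(L,W,z0,z1,p,x0=0):
    c,s=np.cos(p[2]),np.sin(p[2])
    return np.array([[p[0]+c*(x0+a*L/2)-s*b*W/2,p[1]+s*(x0+a*L/2)+c*b*W/2,z] for a in(-1,1) for b in(-1,1) for z in(z0,z1)])
S=8
def render(d,boxes,roi):
    x,y,w,h=roi; m=np.zeros((h*S,w*S),np.uint8)
    for B in boxes:
        q=(proj(d,B)-[x,y]+.5)*S-.5
        hull=cv2.convexHull(q.astype(np.float32))
        cv2.fillPoly(m,[np.round(hull*16).astype(np.int32)],255,shift=4)
    return cv2.GaussianBlur(cv2.resize(m,(w,h),interpolation=cv2.INTER_AREA).astype(np.float32)/255,(0,0),.5)
def fit(d,alpha,mk,p0,c,r=26):
    roi=(int(c[0]-r),int(c[1]-r),2*r,2*r); x,y,w,h=roi; A=alpha[y:y+h,x:x+w]
    g=lambda p:float(((render(d,mk(p),roi)-A)**2).sum())
    best=None
    for k in range(3):
        s=minimize(g,p0,method="Nelder-Mead",options=dict(initial_simplex=[p0]+[np.array(p0)+e for e in np.diag([.006,.006,.08])]))
        p0=s.x
    return s.x,s.fun
def blue(im):
    im=im.astype(float); return np.clip((im[...,2]-im[...,0]-20)/90,0,1)
def bright(im):
    im=im.astype(float).min(2); return np.clip((im-110)/80,0,1)
E
python3 - <<'E'
from h import *
D={n:get_image(n) for n in("top","side")}
pc={"top":(198,189),"side":(207,229)}; fc={"top":(305,175),"side":(286,165)}
pl=lambda p:[box(.096,.05,.016,.024,p)]
fx=lambda p:[box(.13,.096,0,.012,p)]
fp=lambda p:[box(.022,.04,.024,.026,p,.036),box(.022,.04,.024,.026,p,-.036)]
for n,d in D.items():
    im=d["image"]; 
    for nm,a,mk,c,z,y0 in(("plate",bright(im),pl,pc[n],.02,-.4),("base",blue(im),fx,fc[n],.01,.1),("pads",bright(im),fp,fc[n],.026,.1)):
        g=ray(d,c,z); p,e=fit(d,a,mk,[g[0],g[1],y0],c,20 if nm=="pads" else 24)
        print(n,nm,np.round(p[:2]*1000,1),round(p[2],3),round(e,1))
d=D["top"];im=d["image"].astype(float)
f=lambda w,c,r:(lambda m:[(m*g).sum()/m.sum() for g in np.mgrid[c[1]-r:c[1]+r+1,c[0]-r:c[0]+r+1][::-1]])(w[c[1]-r:c[1]+r+1,c[0]-r:c[0]+r+1])
dw=np.clip(im[...,0]-im[...,2]-15,0,None); print("dowel",ray(d,f(dw,(304,164),3),.032)*1000)
hl=np.clip(190-im.min(2),0,None); print("hole",ray(d,f(hl,(202,178),2),.022)*1000)
ps=np.clip(120-im.max(2),0,None); print("post",ray(d,f(ps,(298,187),2),.03)*1000)
E
```

```text
top plate [484.7 131.5] -0.379 15.2
top base [ 539.5 -221.2] 0.167 180.9
top pads [ 540.  -220.3] 0.164 5.4
side plate [485.5 128.5] -0.326 298.6
side base [ 539.6 -223.9] 0.165 167.9
side pads [ 537.6 -221.3] 0.19 41.3
dowel [ 575.14614403 -214.50985392   32.        ]
hole [518.11799319 117.42919558  22.        ]
post [ 498.31863712 -195.90024005   30.        ]
```

The top camera is self-consistent: plate at (485,131.5) mm with yaw -0.379, fixture at (540,-220.5) with yaw 0.166. The tool y line is at -1.106 rad and the plate needs -1.950, so I turn -0.844 on the way.

drive_tool --pt "0 10 34 0 -0.044" --pt "0 10 34 0 -0.044" --pt "0 10 34 0 -0.044" --pt "0 10 34 0 -0.044" --pt "0 10 34 0 -0.044" --pt "0 10 34 0 -0.044" --pt "0 10 34 0 -0.044" --pt "0 10 34 0 -0.044" --pt "0 10 34 0 -0.044" --pt "0 10 34 0 -0.044" --pt "0 10 34 0 -0.044" --pt "0 10 34 0 -0.044" --pt "0 10 34 0 -0.044" --pt "0 10 34 0 -0.044" --pt "0 10 34 0 -0.044" --pt "0 10 34 0 -0.044" --pt "0 10 34 0 -0.044" --pt "0 10 34 0 -0.044" --pt "0 10 34 0 -0.044" --pt "0 0 0 0 0" --grip_force 8

```text
clock: 1.87
position: [0.4711, 0.0949, 0.227]
ee_rot: [-3.085, 0.571, -0.001]
force: [-0.1, 1.0, 0.3]
width: 1.0
gripper_force: 0.0
```

drive_tool --pt "0 7 18 -25 -0.013" --pt "0 7 18 -25 0" --pt "0 0 0 -30 0" --pt "0 0 0 -30 0" --pt "0 0 0 -20 0" --pt "0 0 0 0 0" --pt "0 0 0 0 0"

```text
clock: 2.45
position: [0.4834, 0.1229, 0.0963]
ee_rot: [3.083, -0.599, -0.003]
force: [0.1, -0.1, 1.1]
width: 1.003
gripper_force: 0.0
```

Run:
```python
from h import *
o=observe(); print(o["clock"],o["position"]*1000,o["ee_rot"],o["force"])
a=get_image("top");b=get_image("side")
z=lambda im,x,y,w,h,s:cv2.resize(im[y:y+h,x:x+w,::-1],None,fx=s,fy=s,interpolation=cv2.INTER_CUBIC)
cv2.imwrite("pics/d1.png",np.hstack([z(a["image"],155,150,80,80,5),z(b["image"],160,180,80,80,5)]))
```

```text
2.45 [483.42700905 122.93570073  96.30628974] [ 3.08276857 -0.59927122 -0.00342823] [ 0.07450082 -0.05430207  1.07453857]
```

View pics/d1.png

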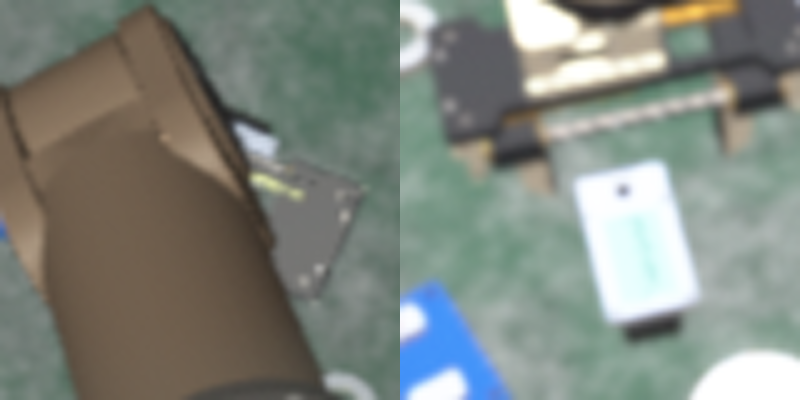

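The side view (right) shows the fingers straddling the plate's hole end, as expected before the remaining 8.5 mm y correction and the descent. The top view is occluded by the arm.

drive_tool --pt "0 1.3 8.5 0 0.005" --pt "0 0 0 -25 0" --pt "0 0 0 -25 0" --pt "0 0 0 -18 0" --pt "0 0 0 -10 0" --pt "0 0 0 -6 0" --pt "0 0 0 -4 0" --pt "0 0 0 0 0" --pt "0 0 0 0 0"

```text
clock: 3.3
position: [0.4861, 0.1321, 0.0095]
ee_rot: [-3.085, 0.592, -0.002]
force: [0.3, -0.0, -0.1]
width: 1.003
gripper_force: 0.0
```

Run:
```python
from h import *
o=observe(); print(o["clock"],o["position"]*1000,o["ee_rot"],o["force"])
b=get_image("side")
cv2.imwrite("pics/d2.png",cv2.resize(b["image"][180:260,160:260,::-1],None,fx=6,fy=6,interpolation=cv2.INTER_CUBIC))
```

```text
3.3 [486.07622579 132.08703749   9.5414949 ] [-3.08471960e+00  5.92100738e-01 -1.78695504e-03] [ 0.26314768 -0.02778141 -0.09484521]
```

View pics/d2.png

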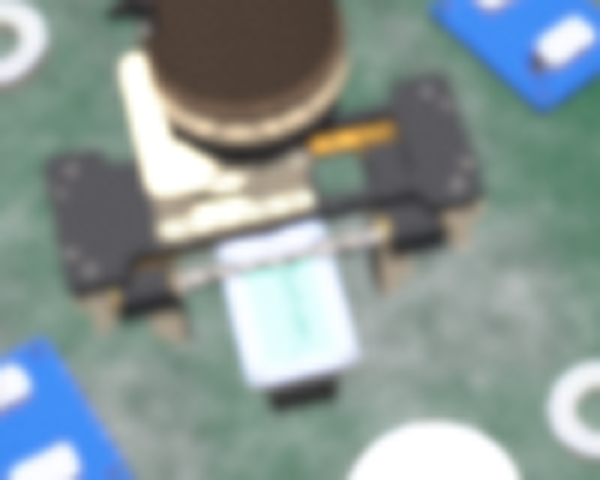

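The side view shows the fingers straddling the middle of the plate, centred. I lower another 3 mm and close gently.

drive_tool --pt "0.2 -1 0 -3 0" --pt "0.36 0 0 0 0" --pt "0.4 0 0 0 0" --pt "0.42 0 0 0 0" --pt "0.44 0 0 0 0" --pt "0.46 0 0 0 0" --pt "0.48 0 0 0 0" --pt "0.5 0 0 0 0" --pt "0.55 0 0 0 0" --pt "0.6 0 0 0 0" --pt "0.6 0 0 0 0" --pt "0.6 0 0 0 0" --grip_force 8

```text
clock: 4.35
position: [0.4845, 0.1317, 0.0058]
ee_rot: [3.085, -0.592, 0.0]
force: [-1.5, -0.8, 1.2]
width: 0.547
gripper_force: 8.0
```

drive_tool --pt "0.6 0 0 3 0" --pt "0.6 0 0 6 0" --pt "0.6 0 0 12 0" --pt "0.6 0 0 18 0" --pt "0.6 0 0 20 0" --pt "0.6 0 0 20 0" --pt "0.6 0 0 14 0" --pt "0.6 0 0 7 0" --pt "0.6 0 0 0 0" --pt "0.6 0 0 0 0"

```text
clock: 5.18
position: [0.4843, 0.1316, 0.1057]
ee_rot: [3.085, -0.592, 0.0]
force: [-0.3, -0.2, -2.1]
width: 0.545
gripper_force: 8.0
```

drive_tool --pt "0.6 1 -8 0 0.01" --pt "0.6 2 -14 0 0.02" --pt "0.6 3 -20 0 0.035" --pt "0.6 4 -24 0 0.045" --pt "0.6 4 -25 0 0.045" --pt "0.6 4 -25 0 0.045" --pt "0.6 4 -25 0 0.045" --pt "0.6 4 -25 0 0.045" --pt "0.6 4 -25 0 0.045" --pt "0.6 4 -25 0 0.045" --pt "0.6 4 -25 0 0.045" --pt "0.6 4 -25 0 0.045" --pt "0.6 4 -25 0 0.045" --pt "0.6 4 -24 0 0.045" --pt "0.6 3 -20 0 0.035" --pt "0.6 2 -14 0 0.02" --pt "0.6 1 -8 0 0.005" --pt "0.6 0 -2 0 0" --pt "0.6 0 0 0 0" --pt "0.6 0 0 0 0"

```text
clock: 6.85
position: [0.5402, -0.2257, 0.1053]
ee_rot: [-3.118, -0.378, 0.001]
force: [0.2, 0.7, -0.4]
width: 0.541
gripper_force: 8.0
```

Run:
```python
from h import *
o=observe(); print(o["clock"],o["position"]*1000,o["ee_rot"],o["force"],o["width"])
m=R.from_rotvec(o["ee_rot"]).as_matrix();print(np.arctan2(m[1,1],m[0,1])+np.pi/2)
a=get_image("top");b=get_image("side")
z=lambda im,x,y,w,h,s:cv2.resize(im[y:y+h,x:x+w,::-1],None,fx=s,fy=s,interpolation=cv2.INTER_CUBIC)
cv2.imwrite("pics/d3.png",np.hstack([z(a["image"],265,130,80,90,5),z(b["image"],246,110,80,90,5)]))
```

```text
6.85 [ 540.21946217 -225.7332118   105.28498615] [-3.11766057e+00 -3.78230423e-01  9.93673637e-04] [ 0.20859075  0.68782153 -0.43666486] 0.5406860999189794
0.24145705512800375
```

View pics/d3.png

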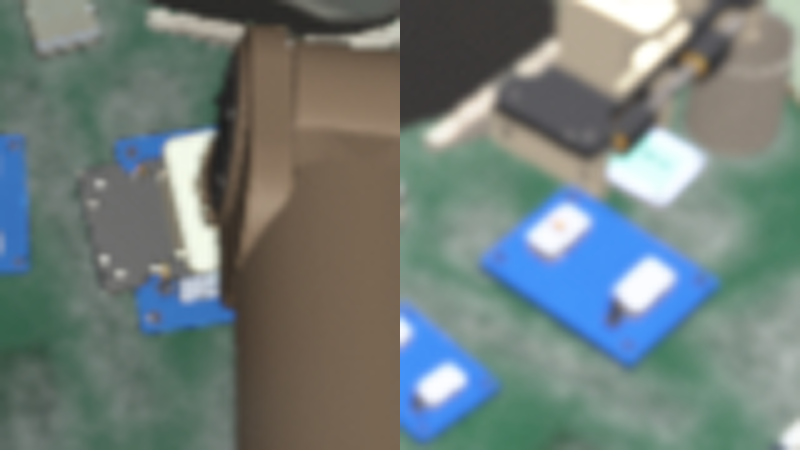

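The side view shows the plate level in the gripper, with its -x end visible near side-image (376,142). The fixture is below it and clear. I correct the pose and descend to just above the dowel.

drive_tool --pt "0.6 -0.5 3.4 -5 -0.025" --pt "0.6 0 0 -15 0" --pt "0.6 0 0 -20 0" --pt "0.6 0 0 -18 0" --pt "0.6 0 0 -12 0" --pt "0.6 0 0 -6 0" --pt "0.6 0 0 -3 0" --pt "0.6 0 0 0 0" --pt "0.6 0 0 0 0" --pt "0.6 0 0 0 0"

```text
clock: 7.78
position: [0.5407, -0.224, 0.0277]
ee_rot: [3.123, 0.338, 0.002]
force: [0.9, -0.5, -2.0]
width: 0.541
gripper_force: 8.0
```

```bash
cat > st.py <<'E'
from h import *
o=observe(); m=R.from_rotvec(o["ee_rot"]).as_matrix()
print(o["clock"],np.round(o["position"]*1000,1),"yaw",round(np.arctan2(m[1,1],m[0,1])+np.pi/2,3),"F",np.round(o["force"],1),"T",np.round(o["ft_torque"],2),o["width"])
E
python3 st.py
python3 - <<'E'
from h import *
b=get_image("side"); im=b["image"]
cv2.imwrite("pics/d4.png",cv2.resize(im[120:210,236:326,::-1],None,fx=6,fy=6,interpolation=cv2.INTER_CUBIC))
for yaw,c in((.216,(539.7,-222.3)),):
  B=box(.096,.05,.035,.043,[c[0]/1e3,c[1]/1e3,yaw]); print(((proj(b,B)-[236,120]+.5)*6).round())
E
```

```text
7.7833 [ 540.7 -224.    27.7] yaw 0.216 F [ 0.9 -0.5 -2. ] T [-0.04 -0.02  0.06] 0.5412707293179845
[[399. 250.]
 [401. 240.]
 [346. 303.]
 [347. 294.]
 [259. 167.]
 [260. 157.]
 [204. 217.]
 [205. 207.]]
```

View pics/d4.png

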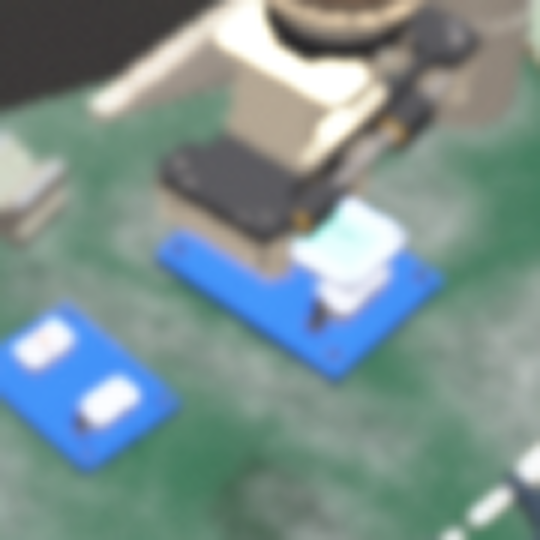

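The side view is consistent with the prediction: the -x end is above its pad and clear of the post at about (318,310) in the crop. I correct by 1–2 mm and lower in small steps.

drive_tool --pt "0.6 -1 1.7 0 0" --pt "0.6 0 0 -2 0" --pt "0.6 0 0 -1 0" --pt "0.6 0 0 0 0" --pt "0.6 0 0 0 0"

```text
clock: 8.25
position: [0.5389, -0.2221, 0.0236]
ee_rot: [-3.123, -0.338, 0.0]
force: [-0.2, -0.4, -1.0]
width: 0.54
gripper_force: 8.0
```

```bash
python3 st.py
```

```text
8.25 [ 538.9 -222.1   23.6] yaw 0.216 F [-0.2 -0.4 -1. ] T [ 0.05  0.03 -0.03] 0.5397967609132448
```

drive_tool --pt "0.6 0.7 0 -0.5 0" --pt "0.6 0 0 -1 0" --pt "0.6 0 0 -1 0" --pt "0.6 0 0 0 0" --pt "0.6 0 0 0 0"

```text
clock: 8.67
position: [0.5395, -0.2221, 0.0211]
ee_rot: [-3.123, -0.338, 0.0]
force: [-0.1, 0.4, -1.3]
width: 0.544
gripper_force: 8.0
```

```bash
python3 st.py
```

```text
8.6667 [ 539.5 -222.1   21.1] yaw 0.216 F [-0.1  0.4 -1.3] T [-0.    0.02  0.03] 0.5444813611250231
```

drive_tool --pt "0.6 0 0 -1 0" --pt "0.6 0 0 -1 0" --pt "0.6 0 0 0 0" --pt "0.6 0 0 0 0"

```text
clock: 9.0
position: [0.5395, -0.2221, 0.0192]
ee_rot: [-3.123, -0.338, 0.0]
force: [0.4, -0.2, -1.4]
width: 0.547
gripper_force: 8.0
```

```bash
python3 st.py
```

```text
9.0 [ 539.5 -222.1   19.2] yaw 0.216 F [ 0.4 -0.2 -1.4] T [ 0.02 -0.    0.03] 0.5466254193544056
```

Underside is at about 29.4 mm, more than 3 mm below the dowel tip, with no contact force, so the hole is over the dowel. I continue down to the pads.

drive_tool --pt "0.6 0 0 -1 0" --pt "0.6 0 0 -1 0" --pt "0.6 0 0 -0.5 0" --pt "0.6 0 0 0 0" --pt "0.6 0 0 0 0"

```text
clock: 9.42
position: [0.5396, -0.2221, 0.0167]
ee_rot: [-3.123, -0.338, 0.0]
force: [0.2, 1.2, -1.8]
width: 0.543
gripper_force: 8.0
```

```bash
python3 st.py
```

```text
9.4167 [ 539.6 -222.1   16.7] yaw 0.216 F [ 0.2  1.2 -1.8] T [0.04 0.01 0.01] 0.5433124279582906
```

drive_tool --pt "0.6 0 0 -0.5 0" --pt "0.6 0 0 -0.4 0" --pt "0.6 0 0 0 0" --pt "0.6 0 0 0 0"

```text
clock: 9.75
position: [0.5396, -0.2221, 0.0159]
ee_rot: [3.123, 0.338, 0.0]
force: [0.9, -0.0, -2.1]
width: 0.542
gripper_force: 8.0
```

```bash
python3 st.py
```

```text
9.75 [ 539.6 -222.1   15.9] yaw 0.216 F [ 0.9 -0.  -2.1] T [0.01 0.01 0.02] 0.5416809266587963
```

drive_tool --pt "0.6 0 0 -0.4 0" --pt "0.6 0 0 0 0" --pt "0.6 0 0 0 0"

```text
clock: 10.0
position: [0.5396, -0.2221, 0.0158]
ee_rot: [3.123, 0.338, 0.0]
force: [-2.0, 1.2, 5.2]
width: 0.539
gripper_force: 8.0
```

drive_tool --pt "0.6 0 0 -0.4 0" --pt "0.6 0 0 0 0" --pt "0.6 0 0 0 0"

```text
clock: 10.25
position: [0.5397, -0.2221, 0.0156]
ee_rot: [3.123, 0.338, 0.0]
force: [-2.9, 0.4, 8.5]
width: 0.544
gripper_force: 8.0
```

Contact is at z 15.8, as expected for a seated plate. I back off the pressure, then swing the -x end toward the post about the dowel in small steps (fixture +y ≈ (-0.165, 0.986)).

drive_tool --pt "0.6 0 0 0.5 0" --pt "0.6 0 0 0 0" --pt "0.6 -0.2 1.0 0 -0.028" --pt "0.6 0 0 0 0" --pt "0.6 0 0 0 0" --grip_force 5

```text
clock: 10.67
position: [0.5397, -0.2213, 0.0156]
ee_rot: [3.128, 0.293, 0.001]
force: [0.7, -0.5, 2.7]
width: 0.542
gripper_force: 5.0
```

```bash
python3 st.py
```

```text
10.6667 [ 539.7 -221.3   15.6] yaw 0.187 F [ 0.7 -0.5  2.7] T [-0.04  0.04 -0.07] 0.5423148310456497
```

drive_tool --pt "0.6 -0.1 0.5 0 -0.012" --pt "0.6 0 0 0 0" --pt "0.6 0 0 0 0"

```text
clock: 10.92
position: [0.5396, -0.2208, 0.0156]
ee_rot: [3.129, 0.275, 0.001]
force: [0.9, -1.7, 2.5]
width: 0.542
gripper_force: 5.0
```

```bash
python3 st.py
```

```text
10.9167 [ 539.6 -220.8   15.6] yaw 0.175 F [ 0.9 -1.7  2.5] T [-0.27 -0.11 -0.06] 0.5422586470438184
```

drive_tool --pt "0.6 -0.1 0.4 0 -0.008" --pt "0.6 0 0 0 0" --pt "0.6 0 0 0 0"

```text
clock: 11.17
position: [0.5394, -0.2205, 0.0156]
ee_rot: [3.13, 0.263, 0.001]
force: [0.8, -2.4, 2.7]
width: 0.543
gripper_force: 5.0
```

```bash
python3 st.py
```

```text
11.1667 [ 539.4 -220.5   15.6] yaw 0.167 F [ 0.8 -2.4  2.7] T [-0.54 -0.34  0.03] 0.5430405733250002
```

drive_tool --pt "0.6 -0.1 0.4 0 -0.006" --pt "0.6 0 0 0 0" --pt "0.6 0 0 0 0"

```text
clock: 11.42
position: [0.5396, -0.2205, 0.0156]
ee_rot: [3.131, 0.253, 0.001]
force: [2.7, -4.5, 0.1]
width: 0.548
gripper_force: 5.0
```

```bash
python3 st.py
```

```text
11.4167 [ 539.6 -220.5   15.6] yaw 0.161 F [ 2.7 -4.5  0.1] T [-0.91 -0.58  0.12] 0.5477223746523742
```

drive_tool --pt "0.6 -0.1 0.4 0 -0.004" --pt "0.6 0 0 0 0" --pt "0.6 0 0 0 0"

```text
clock: 11.67
position: [0.5396, -0.2203, 0.0157]
ee_rot: [3.131, 0.246, 0.002]
force: [3.5, -5.2, -0.2]
width: 0.542
gripper_force: 5.0
```

```bash
python3 st.py
```

```text
11.6667 [ 539.6 -220.3   15.7] yaw 0.157 F [ 3.5 -5.2 -0.2] T [-1.06 -0.66  0.08] 0.5422698059964909
```

The hand has stalled and lateral force has risen to about 6 N with positive Tz, which indicates contact at the stop. I relieve part of the push and open.

drive_tool --pt "0.6 0.05 -0.3 0 0" --pt "0.6 0 0 0 0" --pt "0.44 0 0 0 0" --pt "0.42 0 0 0 0" --pt "0.4 0 0 0 0" --pt "0.36 0 0 0 0" --pt "0.3 0 0 0 0" --pt "0.2 0 0 0 0" --pt "0.1 0 0 0 0" --pt "0 0 0 0 0" --pt "0 0 0 0 0" --pt "0 0 0 0 0"

```text
clock: 12.67
position: [0.5391, -0.2197, 0.0156]
ee_rot: [3.132, 0.247, -0.0]
force: [0.4, -1.2, 0.4]
width: 0.983
gripper_force: 0.0
```

```bash
python3 st.py
```

```text
12.6667 [ 539.1 -219.7   15.6] yaw 0.158 F [ 0.4 -1.2  0.4] T [0.01 0.03 0.03] 0.9829976083403651
```

drive_tool --pt "0 0 0 4 0" --pt "0 0 0 8 0" --pt "0 0 0 15 0" --pt "0 0 0 25 0" --pt "0 0 0 30 0" --pt "0 0 0 30 0" --pt "0 0 0 30 0" --pt "0 -30 0 10 0" --pt "0 -38 0 0 0" --pt "0 -38 0 0 0" --pt "0 -38 0 0 0" --pt "0 -20 -30 0 0" --pt "0 0 -38 0 0" --pt "0 0 -38 0 0" --pt "0 0 -38 0 0" --pt "0 0 -38 0 0" --pt "0 0 0 0 0"

```text
clock: 14.08
position: [0.3732, -0.4099, 0.1683]
ee_rot: [3.128, 0.235, 0.0]
force: [-0.3, -0.5, 0.0]
width: 0.999
gripper_force: 0.0
```

```bash
python3 st.py
python3 - <<'E'
from h import *
a=get_image("top");b=get_image("side")
z=lambda im,x,y,w,h,s:cv2.resize(im[y:y+h,x:x+w,::-1],None,fx=s,fy=s,interpolation=cv2.INTER_CUBIC)
cv2.imwrite("pics/e1.png",np.hstack([z(a["image"],280,150,50,50,8),z(b["image"],260,140,50,50,8)]))
p,e=fit(a,bright(a["image"]),lambda p:[box(.096,.05,.026,.034,p)],[.54,-.22,.16],(305,175),24); print(p,e)
E
```

```text
14.0833 [ 373.2 -409.9  168.3] yaw 0.15 F [-0.3 -0.5  0. ] T [-0.03  0.05  0.  ] 0.9989298086069911
[ 0.54035413 -0.22079141  0.1691309 ] 5.208444074318826
```

View pics/e1.png

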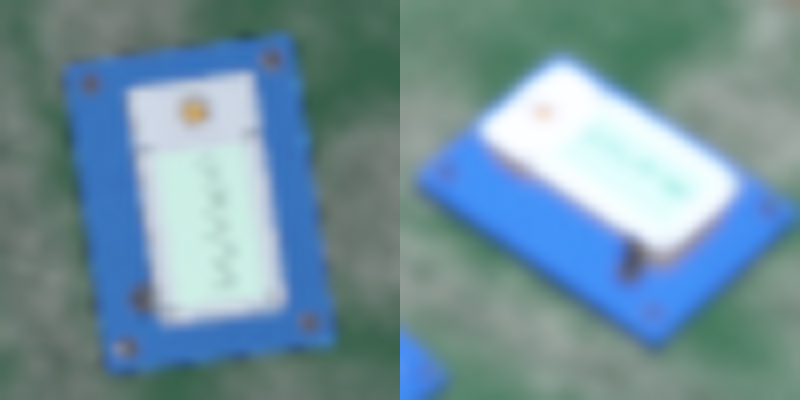

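The dowel shows in the hole at (194,110), the plate lies flat on the pads, and its left edge is at or very near the post at (143,297). The image can't resolve a sub-mm gap, so I'll confirm with a gentle nudge by one finger nearer the -x end. The fingers straddle at fixture x = -18, which keeps them clear of the post.

drive_tool --pt "0.3 0 30 0 0.016" --pt "0.3 0 38 0 0" --pt "0.3 0 38 0 0" --pt "0.3 0 38 0 0" --pt "0.3 10 30 0 0" --pt "0.3 35 12.5 0 0" --pt "0.3 38 0 0 0" --pt "0.3 38 0 0 0" --pt "0.3 28 0 -10 0" --pt "0.3 0 0 -25 0" --pt "0.3 0 0 -25 0" --pt "0.3 0 0 -20 0" --pt "0.3 0 0 0 0" --pt "0.3 0 0 0 0"

```text
clock: 15.35
position: [0.5234, -0.2136, 0.0876]
ee_rot: [-3.128, -0.275, 0.003]
force: [0.2, 0.7, 0.9]
width: 0.702
gripper_force: 0.0
```

```bash
python3 st.py
```

```text
15.35 [ 523.4 -213.6   87.6] yaw 0.176 F [0.2 0.7 0.9] T [ 0.01 -0.04 -0.01] 0.7022627354153737
```

drive_tool --pt "0.3 -1.2 -9.9 0 -0.01" --pt "0.3 0 0 -15 0" --pt "0.3 0 0 -15 0" --pt "0.3 0 0 0 0" --pt "0.3 0 0 0 0"

```text
clock: 15.77
position: [0.523, -0.2257, 0.0587]
ee_rot: [3.131, 0.256, 0.001]
force: [0.2, 0.0, 0.1]
width: 0.699
gripper_force: 0.0
```

```bash
python3 st.py
```

```text
15.7667 [ 523.  -225.7   58.7] yaw 0.163 F [0.2 0.  0.1] T [ 0.02 -0.02 -0.04] 0.6993923415379899
```

drive_tool --pt "0.3 -0.8 1.7 0 0.002" --pt "0.3 0 0 -14 0" --pt "0.3 0 0 -14 0" --pt "0.3 0 0 -8 0" --pt "0.3 0 0 -4 0" --pt "0.3 0 0 0 0" --pt "0.3 0 0 0 0"

```text
clock: 16.35
position: [0.5225, -0.2234, 0.0181]
ee_rot: [3.131, 0.26, 0.001]
force: [0.3, 0.4, -0.3]
width: 0.698
gripper_force: 0.0
```

```bash
python3 st.py
```

```text
16.35 [ 522.5 -223.4   18.1] yaw 0.166 F [ 0.3  0.4 -0.3] T [ 0.05  0.   -0.03] 0.6984834010868417
```

Clear on both sides. I approach by 6 mm along +y, then creep.

drive_tool --pt "0.3 -0.5 3 0 0" --pt "0.3 -0.3 2 0 0" --pt "0.3 -0.2 1 0 0" --pt "0.3 0 0 0 0" --pt "0.3 0 0 0 0"

```text
clock: 16.77
position: [0.5212, -0.2173, 0.0178]
ee_rot: [3.131, 0.26, 0.0]
force: [-0.6, 0.2, -0.2]
width: 0.699
gripper_force: 0.0
```

drive_tool --pt "0.3 -0.1 0.5 0 0" --pt "0.3 0 0 0 0" --pt "0.3 0 0 0 0"

```text
clock: 17.02
position: [0.521, -0.2169, 0.0176]
ee_rot: [3.131, 0.26, 0.0]
force: [-0.4, 0.7, -0.7]
width: 0.7
gripper_force: 0.0
```

drive_tool --pt "0.3 -0.1 0.5 0 0" --pt "0.3 0 0 0 0" --pt "0.3 0 0 0 0"

```text
clock: 17.27
position: [0.5208, -0.2165, 0.0175]
ee_rot: [3.131, 0.26, -0.0]
force: [0.3, -1.0, 1.0]
width: 0.701
gripper_force: 0.1
```

drive_tool --pt "0.3 -0.1 0.4 0 0" --pt "0.3 0 0 0 0" --pt "0.3 0 0 0 0"

```text
clock: 17.52
position: [0.5209, -0.2164, 0.0176]
ee_rot: [3.13, 0.26, 0.0]
force: [1.0, -2.2, -0.5]
width: 0.696
gripper_force: 1.1
```

drive_tool --pt "0.3 -0.1 0.4 0 0" --pt "0.3 0 0 0 0" --pt "0.3 0 0 0 0"

```text
clock: 17.77
position: [0.521, -0.2162, 0.0177]
ee_rot: [3.13, 0.259, 0.001]
force: [1.4, -4.8, -0.4]
width: 0.7
gripper_force: 2.2
```

```bash
python3 st.py
```

```text
17.7667 [ 521.  -216.2   17.7] yaw 0.165 F [ 1.4 -4.8 -0.4] T [-0.88 -0.33  0.03] 0.6999567421560036
```

The finger met firm resistance right at contact (about 5 N, where sliding takes about 1 N), so the edge is against the post. I back away and retreat.

drive_tool --pt "0.3 0.3 -2 0 0" --pt "0.3 0.8 -4.5 0 0" --pt "0.3 0 0 0 0" --pt "0.3 0 0 10 0" --pt "0.3 0 0 20 0" --pt "0.3 0 0 30 0" --pt "0.3 0 0 35 0" --pt "0.3 0 0 35 0" --pt "0.3 -30 0 20 0" --pt "0 -38 0 0 0" --pt "0 -38 0 0 0" --pt "0 -20 -30 0 0" --pt "0 0 -38 0 0" --pt "0 0 -38 0 0" --pt "0 0 -38 0 0" --pt "0 0 -38 0 0" --pt "0 0 0 0 0" --pt "0 0 0 0 0"

```text
clock: 19.27
position: [0.395, -0.4058, 0.1677]
ee_rot: [-3.131, -0.254, 0.0]
force: [0.6, 0.7, -0.1]
width: 1.003
gripper_force: 0.0
```

Run:
```python
from h import *
from cell import arm
a=get_image("top")
p,e=fit(a,bright(a["image"]),lambda p:[box(.096,.05,.026,.034,p)],[.54,-.22,.16],(305,175),24); print(p,e,observe()["position"])
if e<9: print(arm.sign_off())
```

```text
[ 0.54045175 -0.22047517  0.1742758 ] 4.715849147282196 [ 0.39558343 -0.40383338  0.16766065]
the job is handed in; nothing more can be done
None
```

The plate lies on the fixture's two pads with its hole over the dowel, its long edge was felt against the stop post on a second gentle nudge, and the job is handed in at about 19 s with the arm clear (the verdict was not shown).

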